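Let a terracotta globe down to the inspection cradle and bring the magnifier over it

ROBOT

A 6-joint arm with a two-finger parallel gripper is mounted at the origin on the work surface. World frame = base frame: x ahead of the robot, y to its left, z up, the work surface at z = 0. Lengths are in m, angles in degrees, forces in N, time in s.
With the tool pointing down it reaches from about 0.35 to 0.875 m from the base axis. Payload 4.2 kg.
Tool frame: the origin (TCP) lies midway between the tips of the shut fingers; the grasp point (between the pads) lies 19 mm behind it; z points along the fingers, x is the direction in which the jaws open and shut, and the axes are right-handed (so a half turn about z gives the same grasp; the last joint's range is limited). The gripper opens to 87 mm and grips with 3 to 60 N. Pads are 19 mm wide; open, the fingers measure 117 mm over their backs; the gripper's body (75 mm by 190 mm) begins 51 mm behind the grasp point.
Start: joints at [-56.001, 22.042, 0.453, 0, -68.411, -14.817], TCP at [0.205, -0.59, 0.223] pointing down, gripper open.
Joint ranges: [-179.83, 179.83], [-69.29, 118.12], [-61.27, 80.66], [-181.25, 117.63], [-171.15, -9.14], [-177.46, 177.46]. Speed limits (degrees/s): [159.86, 159.86, 180, 180, 180, 180].

INTERFACE

Orientations are given as a 3x3 rotation matrix whose columns are the frame's x, y, z axes.
In Python, from station import sense, capture, finish_job, find_in gives the robot as it stands.
- The arm moves only by the shell command python3 -m creep 'ROWS'. ROWS is JSON, a list of rows, each a list of 7 numbers: the shift along the tool's x, y, z in mm, then the turn, a rotation vector about the tool's x, y, z in degrees, then the opening, from 0 (shut) to 1 (fully open). A call has exactly 10 rows; each row shifts and turns the commanded pose from where the row before left it, along the tool's axes as they then stand; what a row does not reach is not made up. A row lasts 1/8 s, in which the tool goes at most 62.5 mm and 10.7 degrees, less where a joint would pass 70% of its speed; a pose out of reach is approached as far as the arm can. A call with a gripper value outside its range is refused whole. The fingers move at their own pace and stop on an object; the grip force is fixed at half the most. Time passes only in rows, so rows that do not move let the fingers close, or fill a call up. It gives the time, the measured TCP pose, the force and the opening at its end, in the units of the state.
- sense(): the state, without advancing time (a new reading comes with each control period).
- capture(name): name is "scene" or "top" or "wrist"; returns a dict with "color" (480x640x3 uint8, blue, green, red), "vertical_fov" (degrees; the focal length in pixels is half the picture's height over the tangent of half this angle, whatever the lens; pixels are square), "cx", "cy" (the principal point, pixels), "R" (3x3) and "t" (3): a world point X has camera coordinates R X + t. Camera axes: x right, y down, z forward; pixel columns grow to the right and rows downward; lengths in m; the calibration is good to about 2 mm. The wrist camera is an equidistant fisheye: a pixel r from the principal point sees the ray r / f radians off the axis. A picture is of the moment at which its call begins. There is no depth.
- finish_job(): hands the job in, once; it reports no verdict.
Trained networks look in the newest picture that a camera, given by its name, has taken for a name from the list of things; names that differ only in an ending like _2 or _b are one class to them, and where a whole thing is asked for, a point or a joint stands for the part that bears it (a point fixed in the world has none). Each returns a list of dicts, best first, with "p" (0 to 1); they miss things now and then, are a little off and sometimes report something else, mostly with a low value. They report only what shows in the picture. A call takes as long as a camera call. They do not tell look-alikes from the thing itself.
- find_in(camera, name): "xy" ([column, row] in pixels, amid what is visible of it).
The state is a dict: "time_s": time; "joints": joint angles; "joint_velocities": joint speeds; "effort": joint torques, N m; "tcp_pos": TCP position; "ee_rot": TCP orientation; "wrist_force": force on the tool from outside, world axes, zero at the start; "moment": the same for the moment, N m; "gripper_width": opening from 0.0 (shut) to 1.0 (fully open).
Only numpy, scipy, OpenCV 4.12 (cv2) and the standard library are available. Lean on these libraries where they do the work, as an engineer would, in place of code of your own. Each camera call takes 0.05 s, during which the arm holds its last target. There are 200 camera calls.

TASK

Draw the red knob of the sprung gate out to its stop so that the waiting terracotta globe rolls down the rails into the cradle, then ease the gate fully home again without letting it snap shut. Then swing the magnifier until its lens is centred over the globe, and let go. Do not touch the globe yourself, and leave the other things on the bench where they are.

Things in the scene. Friction and masses are not known exactly. Their poses are not given: they have to be found in the camera images.
- rack: Fixed wooden feed rack: base 270 x 90 mm, two steel rails that slope down towards -x and turn up to form the cradle. Origin: on the table, on its centre line; x runs up the slope, +y is the gate's pull direction. The gate's plane is x = 55 mm; there a blue guide block 30 mm wide, 114 mm high takes up y = 44 to 68 mm. End board at x = 140 mm, 92 mm high.
- gate (a joint): The gate's slide, in m: 0 = shut (home), 0.070 = at its stop. A spring always pulls it shut: 3 N at home, 9.5 N at the stop, plus light damping of 8 N per m/s; let go while out, it snaps back. The globe is let by only in the last 20 mm of the pull.
- gate_knob (a point): Grip point on the gate's red knob, an upright block 40 mm along rack x, 16 mm along rack y, 70 mm high; on its centre line, 18 mm below its top, 137 mm above the table. Moves with the gate; axes as the rack's: pull along +y. With the gate shut 61 mm are free between knob and blue block, above the 10 mm rod that joins them 40 mm below this point.
- globe: Terracotta globe, diameter 64 mm, 110 to 210 g, with a pale band; rests on the rails behind the gate at the start and rolls down by itself in about a second when let by. Origin: its centre (its axes turn as it rolls).
- cradle (a point): Where the globe's centre comes to rest in the cradle, at the foot of the rails, 66 mm above the table. Fixed to the rack.
- magarm (a joint): Angle of the magnifier arm about its upright pivot, rad, growing clockwise seen from above; 0 = along the stand's own +y (the stand's direction varies, so aim by lens and cradle). Friction-held (0.22 N m, about 1.1 N at the peg): stays where released. Range -0.9 to 1.7; 1.0 to 1.3 at the start.
- lens (a point): Centre of the magnifier's round lens, outer diameter 93 mm, 150 mm from the pivot, 160 mm above the table. Swings level with the arm; it clears the globe and the rest of the rack.
- lens_peg (a point): Grip point on the orange upright peg at the arm's outer end, diameter 16 mm, 200 mm from the pivot, in line with pivot and lens; the peg stands from the arm (165 mm above the table) to 211 mm above the table, this point is at 192 mm. Its y axis points outwards along the arm, away from the pivot.
- pivot (a point): The magnifier's pivot axis, at the arm's height, on its fixed stand (round foot 96 mm across, 16 mm post, hub to 172 mm above the table). Between 149 and 152 mm level distance from the cradle point, so the lens can come over it.
- phone: Bystander: phone 75 x 150 x 9 mm lying on the table. Origin under its centre.
- brush: Bystander: brush 170 mm long lying on the table.
- saucer: Bystander: small terracotta bowl, 72 mm across, 30 mm high.
- discs: Bystander: stack of terracotta discs, 120 mm across, 57 mm high.
- vase: Bystander: terracotta vase, 116 mm across, 140 mm high.
- scraper: Bystander: scraper 190 mm long lying on the table.
- tray: Bystander: cardboard tray 170 x 240 mm with five globes, 71 mm high.
There are look-alikes about, which are no part of the job. What is shaped like the globe but blue, green or yellow is not meant.

How it is judged (in metres and radians):
On the way, in this order (a step that is already met when the one before it is completed fails the run):
1. the gate is pulled out to its stop (value of joint gate above 0.066 m), for 0.1 s.
2. the globe lies in the cradle and the gate is home again (distance between globe and cradle below 0.01 m and value of joint gate below 0.004 m), for 0.2 s.
At the end, for the whole second after the job is handed in: The globe lies still in the cradle (centre within 10 mm of the cradle point), the gate is home (within 4 mm), and the lens centre is over the globe's centre within 12 mm, seen from above (all of step 2 and linear speed of globe below 0.02 m/s and horizontal distance between lens and globe below 0.012 m); the robot touches nothing.
It fails at once if the gate snaps shut (closes faster than 0.35 m/s while over 10 mm out) (velocity of joint gate below -0.35 m/s and value of joint gate above 0.01 m).
It fails at once if the robot touches the globe (contact force between any of the fingers, the arm and globe above 0.5 N).
It fails at once if another thing on the bench is moved by more than 30 mm (distance of any of phone, brush, saucer, discs, vase, scraper, tray from where it was at the start of the episode above 0.03 m).
It also fails if it takes over 58 s, if anything falls off the work surface, if the arm or the gripper's body presses on something with over 40 N, if the wrist force passes 120 N, or if a joint passes its speed limit or range.

## Working session

There is one attempt and no reset: what is moved stays moved. The work goes in short steps, Python scripts to look and compute and a shell command to move; the robot and the scene stay as the last step left them, time stands still between calls to the robot, and variables do not carry over. Pictures are saved under pics/ and viewed, about 8 in all and at most 12, crops included, and the job is handed in when it is done.

```bash
ls; mkdir -p pics; python3 - <<'E'
from station import *
import cv2,numpy as np
for n in("scene","top"):
    c=capture(n); cv2.imwrite(f"pics/{n}0.png",c["color"])
    print(n,c["vertical_fov"],c["cx"],c["cy"],np.round(c["R"],3).tolist(),np.round(c["t"],3).tolist())
    for k in("rack","gate_knob","globe","lens","lens_peg","pivot","cradle","magarm"):
        try: print(k,[(np.round(d["xy"],1).tolist(),round(d["p"],2)) for d in find_in(n,k)][:4])
        except Exception as e: print(k,e)
s=sense();print(s["time_s"],np.round(s["ee_rot"],3).tolist())
E
```

```text
pics
scene 42.581788614225914 330.03910964594075 241.66646907209798 [[0.111, 0.994, 0.004], [0.744, -0.08, -0.664], [-0.659, 0.077, -0.748]] [-0.087, -0.291, 2.039]
rack []
gate_knob [([363.8, 275.7], 0.93)]
globe [([235.7, 339.0], 0.75), ([231.6, 287.0], 0.73), ([269.6, 319.2], 0.66), ([313.3, 285.3], 0.57)]
lens [([289.3, 255.1], 0.79)]
lens_peg [([294.0, 257.1], 0.65)]
pivot [([280.7, 255.4], 0.63)]
cradle [([329.6, 281.1], 0.88)]
magarm [([293.0, 252.5], 0.74)]
top 47.59817933857257 307.69303501894143 231.2064390322367 [[-0.015, -1.0, 0.002], [-0.998, 0.015, -0.069], [0.069, -0.003, -0.998]] [0.017, 0.514, 1.654]
rack [([303.0, 224.0], 0.81), ([153.2, 188.6], 0.58), ([349.3, 222.6], 0.54)]
gate_knob [([275.4, 199.8], 0.7)]
globe [([312.1, 192.4], 0.82), ([384.0, 164.5], 0.78), ([354.5, 179.5], 0.77), ([389.5, 217.5], 0.53)]
lens [([334.4, 209.6], 0.95)]
lens_peg [([337.1, 207.2], 0.93)]
pivot [([342.3, 218.6], 0.55)]
cradle [([307.2, 221.5], 0.81), ([335.0, 205.7], 0.17)]
magarm [([332.7, 206.7], 0.98)]
0.9 [[-0.329, 0.944, 0.0], [0.944, 0.329, 0.0], [0.0, 0.0, -1.0]]
```

```bash
python3 - <<'E'
import cv2
a=cv2.imread("pics/top0.png")[130:290,220:430]; cv2.imwrite("pics/tc.png",cv2.resize(a,None,fx=3.7,fy=3.7,interpolation=cv2.INTER_CUBIC))
a=cv2.imread("pics/scene0.png")[200:380,190:420]; cv2.imwrite("pics/sc.png",cv2.resize(a,None,fx=3.3,fy=3.3,interpolation=cv2.INTER_CUBIC))
E
```

```text
(no output)
```

View pics/tc.png

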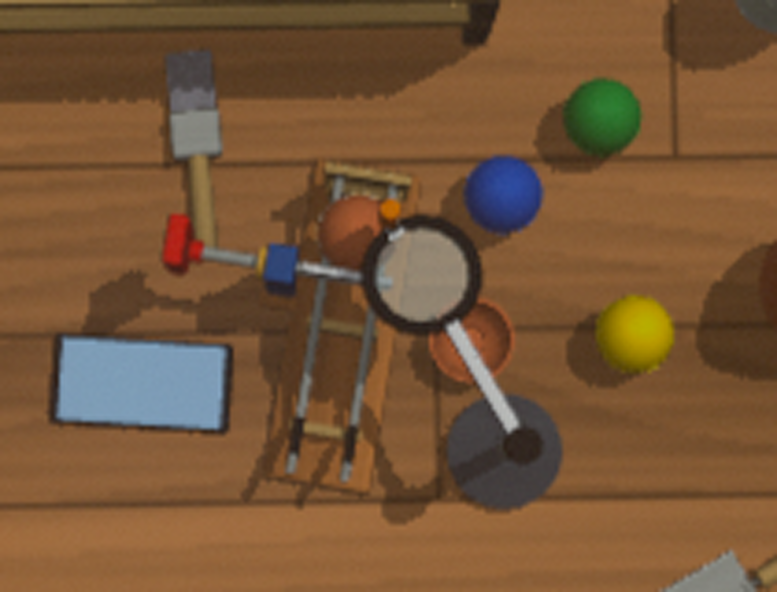

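View pics/sc.png

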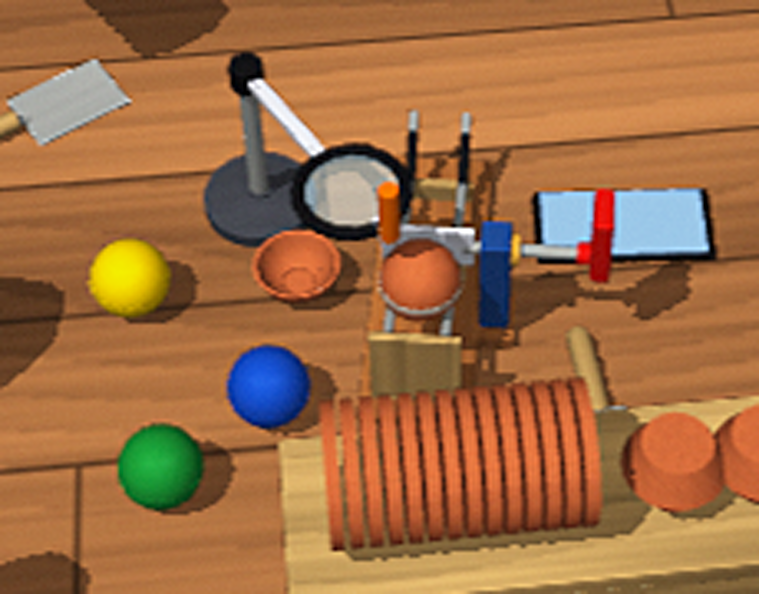

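The top view shows the rack sloping towards the robot (image down). In the crop the red knob's top is at (177,243), the blue block at (281,268), the pivot hub at (522,445), the lens at (421,273) and the peg top at (390,209). The scene view agrees and shows the terracotta globe behind the gate. Next I turn these into positions.

```bash
cat >h.py <<'E'
import numpy as np,cv2
from station import *
def ray(c,uv):
    f=240/np.tan(np.radians(c["vertical_fov"]/2)); R=np.array(c["R"]);t=np.array(c["t"])
    d=R.T@np.array([(uv[0]-c["cx"])/f,(uv[1]-c["cy"])/f,1]); return -R.T@t,d
def atz(c,uv,z):
    o,d=ray(c,uv); return o+d*(z-o[2])/d[2]
def togo(pos,a):
    """shift in the tool axes (mm) to pos and turn about tool z (deg) to have jaws along world angle a"""
    s=sense();R=np.array(s["ee_rot"]);d=R.T@(np.array(pos)-s["tcp_pos"])*1000
    now=np.degrees(np.arctan2(R[1,0],R[0,0]));turn=-((a-now+90)%180-90)
    return np.round(d,1),round(turn,1)
E
python3 - <<'E'
from h import *
c=capture("top");s=capture("scene")
T=lambda u,v,z:atz(c,(u/3.7+220,v/3.7+130),z)
S=lambda u,v,z:atz(s,(u/3.3+190,v/3.3+200),z)
P=lambda n,x:print(n,np.round(x,4))
P("knob T",T(177,243,.135));P("knob S",S(601,235,.120))
pk=T(390,209,.211);pv=T(522,443,.172);ln=T(421,273,.160)
P("peg",pk);P("pegS",S(388,188,.211));P("lens",ln);P("piv",pv);P("pivS",S(246,72,.172))
print("dist",np.linalg.norm((ln-pv)[:2]),np.linalg.norm((pk-pv)[:2]))
for n,p in dict(bl=(275,475),br=(368,494),tl=(320,160)).items():P(n,T(*p,.02))
b=T(282,258,.114);P("block",b)
P("globe",T(355,231,.1));P("railL",T(297,425,.06));P("railR",T(351,432,.06))
P("endboard L",T(327,165,.092));P("endboard R",T(411,180,.092))
E
```

```text
knob T [0.6103 0.1228 0.135 ]
knob S [0.6123 0.1258 0.12  ]
peg [ 0.623  -0.0399  0.211 ]
pegS [ 0.6247 -0.0367  0.211 ]
lens [ 0.5812 -0.0646  0.16  ]
piv [ 0.4501 -0.1376  0.172 ]
pivS [ 0.461  -0.1352  0.172 ]
dist 0.1500567577232174 0.19858333598481673
bl [0.4318 0.0518 0.02  ]
br [ 0.415  -0.0248  0.02  ]
tl [0.6941 0.0107 0.02  ]
block [0.6001 0.042  0.114 ]
globe [ 0.6226 -0.016   0.1   ]
railL [0.4711 0.0326 0.06  ]
railR [ 0.4648 -0.011   0.06  ]
endboard L [0.6772 0.0054 0.092 ]
endboard R [ 0.6642 -0.0615  0.092 ]
```

```bash
python3 -c "
from h import *
print(togo([.611,.124,.26],80.5))"
```

```text
(array([541.3, 617.8, -37.4]), np.float64(28.7))
```

```bash
python3 -m creep '[[36,41,-10,0,0,0,1],[36,41,-10,0,0,0,1],[36,41,-10,0,0,0,1],[36,41,-7,0,0,0,1],[36,41,0,0,0,0,1],[36,41,0,0,0,0,1],[36,41,0,0,0,0,1],[36,41,0,0,0,0,1],[36,41,0,0,0,0,1],[36,41,0,0,0,0,1]]'; python3 -m creep '[[36,41,0,0,0,0,1],[36,41,0,0,0,0,1],[36,41,0,0,0,0,1],[36,41,0,0,0,0,1],[36,41,0,0,0,0,1],[0,0,0,0,0,9.6,1],[0,0,0,0,0,9.6,1],[0,0,0,0,0,9.5,1],[0,0,0,0,0,0,1],[0,0,0,0,0,0,1]]'
python3 - <<'E'
from h import *
c=capture("wrist");cv2.imwrite("pics/w1.png",c["color"])
print(c["vertical_fov"],c["cx"],c["cy"],find_in("wrist","gate_knob"))
print(togo([.611,.124,.26],80.5))
E
```

```text
time_s: 2.25
tcp_pos: [0.475, -0.1138, 0.26]
ee_rot: [[-0.329, 0.944, 0.001], [0.944, 0.329, -0.0], [-0.0, 0.001, -1.0]]
wrist_force: [0.5, -0.4, 0.1]
gripper_width: 0.999
time_s: 3.5
tcp_pos: [0.6088, 0.1218, 0.2596]
ee_rot: [[0.163, 0.987, 0.0], [0.987, -0.163, 0.0], [0.0, 0.0, -1.0]]
wrist_force: [-1.0, 0.6, 0.6]
gripper_width: 1.007
65.70646984690485 320.1657572091162 235.65531562484964 [{'xy': [298.1, 222.5], 'p': 0.74}, {'xy': [87.3, 184.0], 'p': 0.41}]
(array([ 2.6,  1.8, -0.4]), np.float64(0.1))
```

View pics/w1.png

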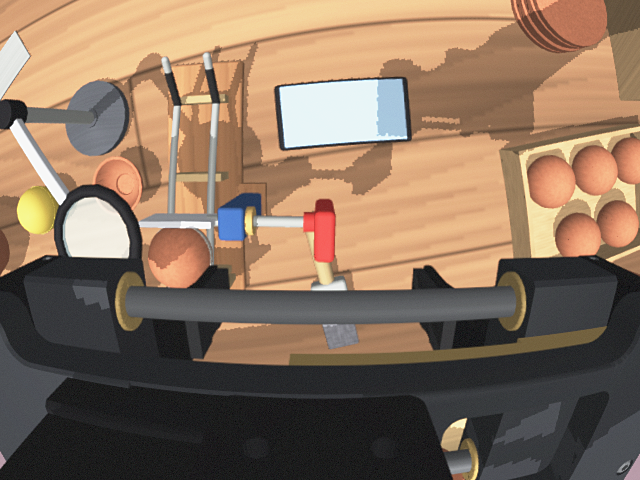

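The wrist view shows the red knob upright at about (325,230), with its rod level in the picture, so the jaws line up with the rack's y. I'll refine the knob's position from the red blob.

```bash
cat >>h.py <<'E'
def wray(c,uv):
    f=240/np.tan(np.radians(c["vertical_fov"]/2)); R=np.array(c["R"]);t=np.array(c["t"])
    v=np.array([uv[0]-c["cx"],uv[1]-c["cy"]]);r=np.hypot(*v);th=r/f
    return -R.T@t,R.T@np.append(v/r*np.sin(th),np.cos(th))
def watz(c,uv,z):
    o,d=wray(c,uv); return o+d*(z-o[2])/d[2]
E
python3 - <<'E'
from h import *
c=capture("wrist");b=c["color"].astype(int)
m=((b[...,2]>110)&(b[...,1]<70)&(b[...,0]<70)).astype(np.uint8)
n,l,st,ce=cv2.connectedComponentsWithStats(m)
i=1+np.argmax(st[1:,4]);print(st[i],ce[i])
ys,xs=np.where(l==i)
for r in range(ys.min(),ys.max()+1,5):print(r,xs[ys==r].min(),xs[ys==r].max(),end=" | ")
print(np.round(-np.array(c["R"]).T@c["t"],3))
hsv=c["color"][195:270:6,326];print(hsv.tolist())
for uv in((326,200),(326,262),(316,240),(335,240)):print(uv,np.round(watz(c,uv,.155),4))
E
```

```text
[304 199  31  59 368] [323.53532609 213.64945652]
199 320 327 | 204 316 332 | 209 316 333 | 214 305 334 | 219 314 334 | 224 314 334 | 229 314 334 | 234 333 334 | 239 333 334 | 244 333 334 | 249 333 333 | 254 333 333 | [0.544 0.131 0.422]
[[132, 177, 227], [35, 36, 122], [40, 42, 125], [71, 73, 232], [92, 96, 247], [90, 94, 247], [90, 94, 247], [91, 95, 247], [94, 99, 247], [92, 96, 247], [94, 98, 247], [78, 86, 241], [155, 211, 233]]
(326, 200) [0.5836 0.1289 0.155 ]
(326, 262) [0.6301 0.1214 0.155 ]
(316, 240) [0.612  0.1168 0.155 ]
(335, 240) [0.6143 0.1307 0.155 ]
```

```bash
python3 -m creep '[[2,2,20,0,0,0,1],[0,0,30,0,0,0,1],[0,0,30,0,0,0,1],[0,0,30,0,0,0,1],[0,0,20,0,0,0,1],[0,0,12,0,0,0,1],[0,0,0,0,0,0,0.1],[0,0,0,0,0,0,0.1],[0,0,0,0,0,0,0.1],[0,0,0,0,0,0,0.1]]'; python3 -c "
from h import *
print(togo([.6106,.1237,.118],80.5))"
```

```text
time_s: 4.9
tcp_pos: [0.6114, 0.1236, 0.1182]
ee_rot: [[0.165, 0.986, 0.001], [0.986, -0.165, 0.001], [0.001, 0.001, -1.0]]
wrist_force: [0.7, -0.4, 0.4]
gripper_width: 0.629
(array([-0. , -0.8,  0.2]), np.float64(-0.0))
```

```bash
python3 -m creep '[[0,0,0,0,0,0,0],[0,0,0,0,0,0,0],[0,0,0,0,0,0,0],[0,0,0,0,0,0,0],[0,0,0,0,0,0,0],[0,0,0,0,0,0,0],[0,0,0,0,0,0,0],[0,0,0,0,0,0,0],[0,0,0,0,0,0,0],[0,0,0,0,0,0,0]]'
```

```text
time_s: 6.15
tcp_pos: [0.6113, 0.1243, 0.1176]
ee_rot: [[0.165, 0.986, 0.001], [0.986, -0.165, 0.001], [0.001, 0.001, -1.0]]
wrist_force: [-0.8, 5.0, -0.7]
gripper_width: 0.184
```

```bash
python3 -m creep '[[6,0,0,0,0,0,0],[10,0,0,0,0,0,0],[12,0,0,0,0,0,0],[12,0,0,0,0,0,0],[12,0,0,0,0,0,0],[10,0,0,0,0,0,0],[6,0,0,0,0,0,0],[2,0,0,0,0,0,0],[0,0,0,0,0,0,0],[0,0,0,0,0,0,0]]'
python3 - <<'E'
from h import *
for n in("top",):
    c=capture(n);cv2.imwrite("pics/t2.png",cv2.resize(c["color"][130:290,220:430],None,fx=3.7,fy=3.7,interpolation=cv2.INTER_CUBIC))
    print(find_in(n,"globe")[:4])
E
```

```text
time_s: 7.4
tcp_pos: [0.623, 0.1887, 0.1175]
ee_rot: [[0.167, 0.986, -0.001], [0.986, -0.167, -0.005], [-0.006, -0.001, -1.0]]
wrist_force: [2.4, -9.3, -0.8]
gripper_width: 0.183
[{'xy': [389.3, 217.6], 'p': 0.87}, {'xy': [382.7, 161.9], 'p': 0.79}, {'xy': [357.2, 183.1], 'p': 0.62}, {'xy': [309.0, 232.6], 'p': 0.59}]
```

```bash
python3 -m creep '[[3,0,0,0,0,0,0],[3,0,0,0,0,0,0],[2,0,0,0,0,0,0],[0,0,0,0,0,0,0],[0,0,0,0,0,0,0],[0,0,0,0,0,0,0],[0,0,0,0,0,0,0],[0,0,0,0,0,0,0],[0,0,0,0,0,0,0],[0,0,0,0,0,0,0]]'
python3 - <<'E'
from h import *
c=capture("top");cv2.imwrite("pics/t3.png",cv2.resize(c["color"][130:290,220:430],None,fx=3.7,fy=3.7,interpolation=cv2.INTER_CUBIC))
print(find_in("top","globe")[:4])
E
```

```text
time_s: 8.75
tcp_pos: [0.6238, 0.1934, 0.1174]
ee_rot: [[0.168, 0.986, -0.004], [0.986, -0.168, -0.01], [-0.01, -0.002, -1.0]]
wrist_force: [3.4, -17.5, 1.0]
gripper_width: 0.185
[{'xy': [354.6, 182.1], 'p': 0.86}, {'xy': [390.3, 216.6], 'p': 0.84}, {'xy': [286.3, 198.1], 'p': 0.68}, {'xy': [309.8, 213.8], 'p': 0.66}]
```

View pics/t3.png

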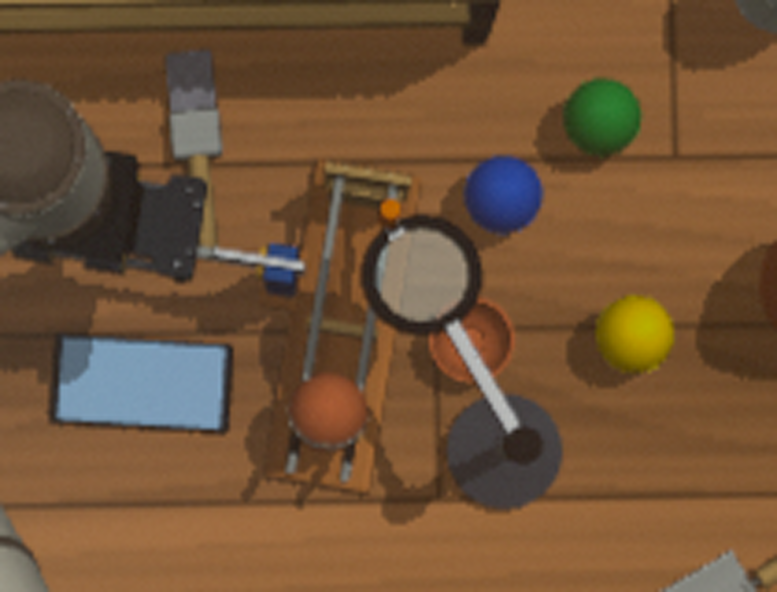

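The force rose to 17 N, so the gate is at its stop. The globe lies in the cradle at crop (329,410). Now I ease the gate back.

```bash
python3 -m creep '[[-5,0,0,0,0,0,0],[-10,0,0,0,0,0,0],[-12,0,0,0,0,0,0],[-12,0,0,0,0,0,0],[-12,0,0,0,0,0,0],[-10,0,0,0,0,0,0],[-8,0,0,0,0,0,0],[-6,0,0,0,0,0,0],[-3,0,0,0,0,0,0],[0,0,0,0,0,0,0]]'
python3 - <<'E'
from h import *
print(sense()["tcp_pos"],togo([.6113,.1243,.1175],80.5))
c=capture("top")
g=atz(c,(329/3.7+220,410/3.7+130),.066);print(g)
E
```

```text
time_s: 10.1
tcp_pos: [0.6113, 0.1244, 0.1175]
ee_rot: [[0.165, 0.986, 0.001], [0.986, -0.165, 0.001], [0.001, 0.0, -1.0]]
wrist_force: [1.3, -0.2, -1.6]
gripper_width: 0.182
[0.61127351 0.12437659 0.11754236] (array([-0.1,  0. ,  0. ]), np.float64(0.0))
[0.48252554 0.00657606 0.066     ]
```

```bash
python3 -m creep '[[0,0,0,0,0,0,0.7],[0,0,0,0,0,0,0.7],[0,0,0,0,0,0,0.7],[0,0,0,0,0,0,0.7],[0,0,0,0,0,0,0.7],[0,0,-20,0,0,0,0.7],[0,0,-40,0,0,0,0.7],[0,0,-40,0,0,0,0.7],[0,0,-40,0,0,0,0.7],[0,0,0,0,0,0,0.7]]'
python3 - <<'E'
from h import *
c=capture("scene");cv2.imwrite("pics/s4.png",cv2.resize(c["color"][200:380,190:420],None,fx=3.3,fy=3.3,interpolation=cv2.INTER_CUBIC))
print(find_in("scene","globe"),np.round(sense()["joints"],1))
w=capture("wrist");cv2.imwrite("pics/w4.png",w["color"]);print(find_in("wrist","lens_peg"),find_in("wrist","globe"))
print(togo([.624,-.038,.25],120))
E
```

```text
time_s: 11.4
tcp_pos: [0.6129, 0.1239, 0.262]
ee_rot: [[0.165, 0.986, 0.008], [0.986, -0.165, 0.003], [0.004, 0.008, -1.0]]
wrist_force: [-0.1, 0.2, -0.6]
gripper_width: 0.696
[{'xy': [231.1, 283.4], 'p': 0.97}, {'xy': [233.6, 338.5], 'p': 0.81}, {'xy': [268.4, 318.1], 'p': 0.74}, {'xy': [322.6, 250.6], 'p': 0.7}] [  26.3   20.7    3.4   -0.   -72.7 -125.8]
[{'xy': [331.7, 288.2], 'p': 0.58}] [{'xy': [37.4, 208.9], 'p': 0.87}, {'xy': [188.1, 106.3], 'p': 0.6}, {'xy': [78.2, 219.1], 'p': 0.2}]
(array([-156.8,   40.1,    6.1]), np.float64(-39.5))
```

View pics/w4.png

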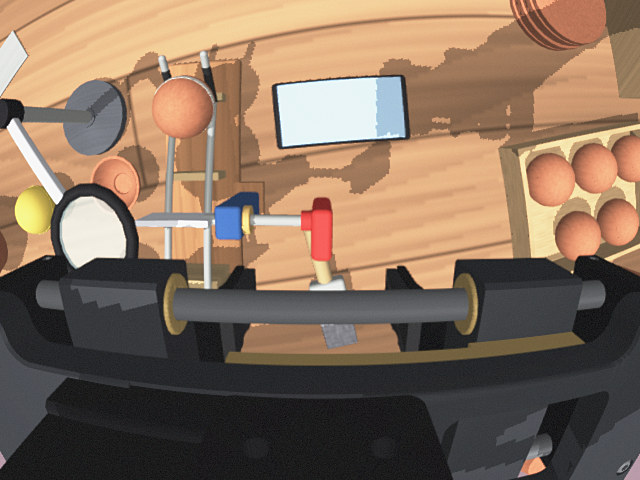

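The gate is home, with the knob at (320,230) as at the start. The globe sits in the cradle at (183,107). I move above the peg next.

```bash
python3 -m creep '[[-39,10,2,0,0,0,0.7],[-39,10,2,0,0,0,0.7],[-39,10,2,0,0,0,0.7],[-39,10,0,0,0,0,0.7],[0,0,0,0,0,-9.9,0.7],[0,0,0,0,0,-9.9,0.7],[0,0,0,0,0,-9.9,0.7],[0,0,0,0,0,-9.8,0.7],[0,0,0,0,0,0,0.7],[0,0,0,0,0,0,0.7]]'
python3 - <<'E'
from h import *
c=capture("wrist");b=c["color"];cv2.imwrite("pics/w5.png",b);print(find_in("wrist","lens_peg"),find_in("wrist","lens"),find_in("wrist","pivot"))
h=cv2.cvtColor(b,cv2.COLOR_BGR2HSV)
m=cv2.inRange(h,(8,200,150),(20,255,255));n,l,st,ce=cv2.connectedComponentsWithStats(m)
for i in range(1,n):
    if st[i,4]>30:print(st[i],ce[i],np.round(watz(c,ce[i],.211),4))
print(togo([.624,-.038,.25],120))
E
```

```text
time_s: 12.9
tcp_pos: [0.6245, -0.037, 0.2508]
ee_rot: [[-0.498, 0.867, -0.001], [0.867, 0.498, -0.0], [0.0, -0.001, -1.0]]
wrist_force: [-0.2, -0.2, -1.1]
gripper_width: 0.695
[{'xy': [321.3, 165.1], 'p': 0.89}, {'xy': [55.5, 32.4], 'p': 0.74}] [{'xy': [316.2, 165.5], 'p': 0.76}] [{'xy': [320.0, 148.1], 'p': 0.61}]
(array([-0.5, -1.1,  1.4]), np.float64(-0.1))
```

View pics/w5.png

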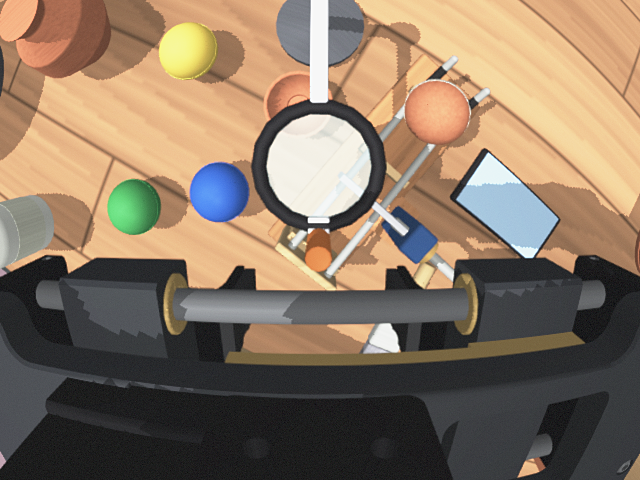

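The peg top is at (318,258), straight below the lens at (319,163) with the arm upright in the picture, so the jaws are tangential. The globe is at (437,112).

```bash
python3 - <<'E'
from h import *
c=capture("wrist");R=np.array(sense()["ee_rot"]);t=np.array(sense()["tcp_pos"])
pk=watz(c,(318,258),.211);ln=watz(c,(319,163),.160);gl=watz(c,(437,112),.066)
for p in(pk,ln,gl):print(np.round(p,4),np.round(R.T@(p-t)*1000,1))
u=(pk-ln)[:2];u/=np.linalg.norm(u);pv=pk[:2]-.2*u
g=gl[:2]-pv;print(pv,np.linalg.norm((pk-ln)[:2]),np.degrees(np.arctan2(*u[::-1])),np.degrees(np.arctan2(g[1],g[0])),np.linalg.norm(g))
g=np.array([.4825,.0066])-pv;print(np.degrees(np.arctan2(g[1],g[0])),np.linalg.norm(g))
s=capture("scene");print(atz(s,(322.6,250.6),.066))
E
```

```text
[ 0.6233 -0.0403  0.211 ] [-2.1 -2.9 40.5]
[ 0.5785 -0.0655  0.16  ] [ -1.6 -54.3  91.5]
[0.4814 0.0081 0.066 ] [ 110.6 -101.7  185.5]
[ 0.44909014 -0.13849346] 0.051409106062452144 29.417932488625002 77.58138766519662 0.15010912290944953
77.03284651554333 0.1488903301154008
[0.48419016 0.0131358  0.066     ]
```

```bash
python3 -m creep '[[-2,-3,20,0,0,0,0.7],[0,0,30,0,0,0,0.7],[0,0,20,0,0,0,0.7],[0,0,8,0,0,0,0.6],[0,0,0,0,0,0,0],[0,0,0,0,0,0,0],[0,0,0,0,0,0,0],[0,0,0,0,0,0,0],[0,0,0,0,0,0,0],[0,0,0,0,0,0,0]]'; python3 -m creep '[[0,0,0,0,0,0,0],[0,0,0,0,0,0,0],[0,0,0,0,0,0,0],[0,0,0,0,0,0,0],[0,0,0,0,0,0,0],[0,0,0,0,0,0,0],[0,0,0,0,0,0,0],[0,0,0,0,0,0,0],[0,0,0,0,0,0,0],[0,0,0,0,0,0,0]]'
```

```text
time_s: 14.45
tcp_pos: [0.6233, -0.0402, 0.174]
ee_rot: [[-0.5, 0.866, 0.001], [0.866, 0.5, 0.0], [-0.0, 0.001, -1.0]]
wrist_force: [0.2, 0.3, 1.9]
gripper_width: 0.175
time_s: 15.7
tcp_pos: [0.6233, -0.0403, 0.1739]
ee_rot: [[-0.5, 0.866, 0.001], [0.866, 0.5, -0.0], [-0.0, 0.0, -1.0]]
wrist_force: [-1.4, 0.4, 4.8]
gripper_width: 0.171
```

```bash
python3 -m creep '[[8.4,-0.2,0,0,0,-2.4,0],[16.7,-0.7,0,0,0,-4.8,0],[16.7,-0.7,0,0,0,-4.8,0],[16.7,-0.7,0,0,0,-4.8,0],[16.7,-0.7,0,0,0,-4.8,0],[16.7,-0.7,0,0,0,-4.8,0],[16.7,-0.7,0,0,0,-4.8,0],[16.7,-0.7,0,0,0,-4.8,0],[16.7,-0.7,0,0,0,-4.8,0],[8.4,-0.2,0,0,0,-2.4,0]]'; python3 -m creep '[[8.4,-0.2,0,0,0,-2.4,0],[6.3,-0.1,0,0,0,-1.8,0],[0,0,0,0,0,0,0],[0,0,0,0,0,0,0],[0,0,0,0,0,0,0],[0,0,0,0,0,0,0],[0,0,0,0,0,0,0],[0,0,0,0,0,0,0],[0,0,0,0,0,0,0],[0,0,0,0,0,0,0]]'
python3 - <<'E'
from h import *
c=capture("wrist");cv2.imwrite("pics/w6.png",c["color"])
c=capture("top");cv2.imwrite("pics/t6.png",cv2.resize(c["color"][130:290,220:430],None,fx=3.7,fy=3.7,interpolation=cv2.INTER_CUBIC))
E
```

```text
time_s: 16.95
tcp_pos: [0.5084, 0.0523, 0.1739]
ee_rot: [[-0.958, 0.286, 0.003], [0.286, 0.958, 0.002], [-0.002, 0.002, -1.0]]
wrist_force: [2.9, 2.1, 3.0]
gripper_width: 0.168
time_s: 18.2
tcp_pos: [0.4943, 0.056, 0.1739]
ee_rot: [[-0.976, 0.218, 0.002], [0.218, 0.976, 0.002], [-0.001, 0.002, -1.0]]
wrist_force: [-1.0, 6.5, 5.5]
gripper_width: 0.174
```

View pics/w6.png

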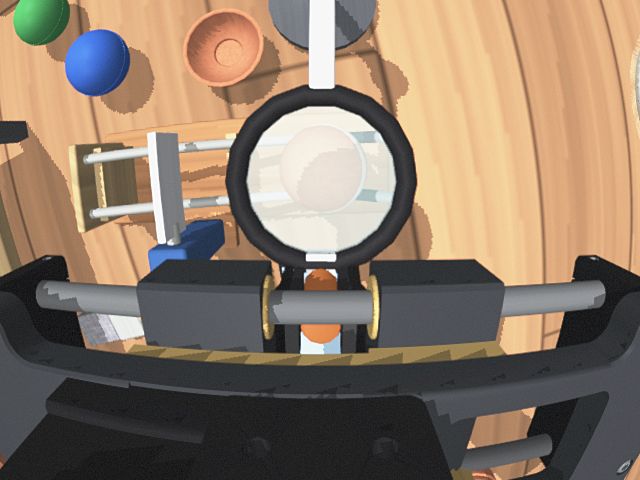

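In the wrist view the globe shows centred in the lens: lens at about (321,176), globe at about (322,168).

```bash
python3 - <<'E'
from h import *
c=capture("wrist");ln=watz(c,(321,176),.160);gl=watz(c,(322,168),.066)
R=np.array(sense()["ee_rot"]);print(ln,gl,R.T@(ln-gl)*1000)
E
python3 -m creep '[[0,0,0,0,0,0,0.5],[0,0,0,0,0,0,0.5],[0,0,0,0,0,0,0.5],[0,0,0,0,0,0,0.5],[0,0,0,0,0,0,0.5],[0,0,0,0,0,0,0.5],[0,0,-20,0,0,0,0.5],[0,0,-30,0,0,0,0.5],[0,0,-40,0,0,0,0.5],[0,0,-40,0,0,0,0.5]]'
python3 - <<'E'
from h import *
c=capture("wrist");cv2.imwrite("pics/w7.png",c["color"])
print(find_in("wrist","globe"),find_in("wrist","lens"))
E
```

```text
[0.4826296  0.00526251 0.16      ] [0.48213547 0.00762911 0.066     ] [ -1.11268239  -1.96578813 -94.00394963]
time_s: 19.6
tcp_pos: [0.4935, 0.0547, 0.3048]
ee_rot: [[-0.976, 0.218, -0.0], [0.218, 0.976, -0.0], [0.0, -0.0, -1.0]]
wrist_force: [0.4, 0.7, -0.6]
gripper_width: 0.499
[{'xy': [151.7, 79.2], 'p': 0.9}, {'xy': [100.9, 41.5], 'p': 0.8}] [{'xy': [318.6, 163.5], 'p': 0.9}]
```

View pics/w7.png

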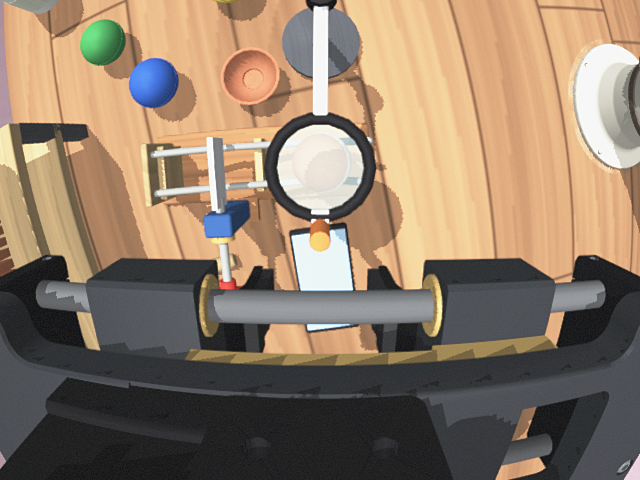

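After release, the lens (320,165) is still centred over the globe (321,163). The gate is shut, the gripper is clear and the bystanders are undisturbed.

```bash
python3 - <<'E'
from h import *
c=capture("wrist");print(np.round(watz(c,(320,165),.160)-watz(c,(321,163),.066),4))
print(finish_job())
E
```

```text
[ 0.0001 -0.0032  0.094 ]
the job is handed in; nothing more can be done
None
```

I finished all the steps and handed the job in at about 20 s of the 58 s allowed; no verdict was reported.

- **Gate:** I gripped the red knob and drew it out until the wrist force rose to about 17 N, which showed it was at its stop. I then eased it back while still holding it. The tool returned to within 0.1 mm of where it had gripped the knob, and later pictures show the gate shut.
- **Globe:** It rolled down on its own and lies in the cradle. The robot did not touch it.
- **Magnifier:** I swung the peg about 48° along its arc, let go and rose clear. The last wrist picture puts the lens about 3 mm from the globe's centre, against the 12 mm allowed. The wrist force was near zero, and the bystanders in view had not moved.

One measurement disagreed. The network's globe position in the scene picture was about 5–7 mm in y from the top and wrist readings, so I went by those two. I did not use it for aiming.

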